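# Weigh the closed cutter box with its weight centred on the spring scale

## Robot

A 6-joint arm with a two-finger parallel gripper is mounted at the origin on the work surface. World frame = base frame: x ahead of the robot, y to its left, z up, the work surface at z = 0. Lengths are in mm, angles in rad, forces in N, time in s.
With the tool pointing down it reaches from about 350 to 775 mm from the base axis. Payload 7.3 kg.
Tool frame: the origin (TCP) lies at the centre of the arm's flange, where the gripper is bolted on; the fingertips stand 178 mm ahead of it and the grasp point (between the pads) lies 159 mm ahead of it; z points along the fingers, y is the direction in which the jaws open and shut (so a half turn about z gives the same grasp; the last joint's range is limited). The gripper opens to 92 mm and grips with 3 to 60 N. Pads are 19 mm wide; open, the fingers measure 130 mm over their backs; the gripper's body (75 mm by 190 mm) begins 47 mm behind the grasp point.
Start: joints at [-1.479, 0.342, 1.524, -0, 1.275, -0.146], TCP at [123.692, -510.224, 404.741] pointing down, gripper open.
Joint ranges: [-2.53, 2.53], [-0.77, 2.02], [0.04, 2.7], [-1, 4.14], [0.28, 2.66], [-3.11, 3.11]. Speed limits (rad/s): [2.57, 2.57, 3.14, 3.14, 3.14, 3.14].

## Interface

Orientations are given as [roll, pitch, yaw] about the fixed x, y, z axes, in that order (R = Rz(yaw) Ry(pitch) Rx(roll)).
In Python, from plant import get_obs, capture, close_job gives the robot as it stands. The module is installed in compiled form; this text tells all that it offers.
- The arm moves only by the shell command python3 -m pendant 'ROWS'. ROWS is JSON, a list of rows, each a list of 3 entries, a list of its own where there are three numbers: the shift along the tool's x, y, z in m, then the turn, a rotation vector about the tool's x, y, z in rad, then the finger opening in m, from 0 to 0.0918. In form: [[[tx, ty, tz], [wx, wy, wz], fingers], ...]. A call has 1 to 10 rows; each row is the pose to reach, as a shift and turn from the pose commanded when the call began, along the tool's axes at that moment; what a row does not reach only later rows make up. A row lasts 1/12 s, in which the tool goes at most 41.7 mm and 7.16 degrees, less where a joint would pass 70% of its speed; a pose out of reach is approached as far as the arm can. A call with a gripper value outside its range is refused whole. The fingers move at their own pace and stop on an object; the grip force is fixed at half the most. Time passes only in rows, so rows that repeat a pose let the fingers close. It gives the time, the measured TCP pose, the force and the opening at its end, in the units of the state.
- get_obs(): the state, without advancing time (a new reading comes with each control period).
- capture(name): name is "scene" or "top" or "wrist"; returns a dict with "color" (384x512x3 uint8, red, green, blue), "mtx" (3x3 intrinsics, pixels), "dist" ([k1, k2, p1, p2, k3] as OpenCV has them; the pictures are not rectified), "rvec" (rotation vector, rad) and "tvec" (3), from world to camera coordinates, as OpenCV has them. Camera axes: x right, y down, z forward; pixel columns grow to the right and rows downward; lengths in mm; the calibration is good to about 2 mm. A picture is of the moment at which its call begins. There is no depth.
- close_job(): hands the job in, once; it reports no verdict.
The state is a dict: "time": time; "joint_positions": joint angles; "dq": joint speeds; "tau": joint torques, N m; "tool_pos": TCP position; "tcp_rot": TCP orientation; "contact_force": force on the tool from outside, world axes, zero at the start; "moment": the same for the moment, N m; "grip_width": finger opening in mm.
Only numpy, scipy, OpenCV 4.12 (cv2) and the standard library are available. Lean on these libraries where they do the work, as an engineer would, in place of code of your own. Each camera call takes 0.05 s, during which the arm holds its last target. There are 200 camera calls.

## Task

A closed wooden box of router cutters has to be weighed before it goes out for sharpening, and nobody can see how unevenly it is packed. Lift it from the bench, keep it upright and set it gently on the platform of the spring scale, never knocking or pressing the platform down to its bottom stop, shifting it as needed until its weight, not its outline, is centred and the loaded platform stands as level as it did empty. Leave the box at rest there and do not disturb the other things on the bench.

Things in the scene. Friction and masses are not known exactly. Their poses are not given: they have to be found in the camera images.
- box_centre (a point): geometric centre of the closed wooden cutter box: 180 mm long (its x), 56 wide (y), 46 high (z), smooth sides, 0.4 to 0.6 kg. Its contents are unseen and uneven: the centre of mass lies 14 to 28 mm from this point towards one end or the other (along x, changing from start to start), not sideways. Starts flat on the bench, left or right of the scale, its length within 30 degrees of world x
- platform_top (a point): centre of the top of the scale's platform: flat square steel plate 220 x 220 mm, 5 mm thick with a 2 mm rubber mat, no rim; x, y along its edges, z its upward normal. 140 mm above the bench when empty and then level. It stands on a sprung stem, sinks under load and leans to the side where the weight lies
- scale: the scale's housing, fixed to the bench: grey, 164 x 172 mm, 102 mm high, on a base plate 196 x 200 mm; origin at the centre of its underside, below the platform's centre, axes parallel to the level platform's. The platform overhangs it all round. A dial without lettering on its +x side shows the load
- platform_dip (a joint): how far the platform has sunk (m): 0 empty, 1.6 mm for each newton on it, bottom stop at 0.020
- lean_x (a joint): lean of the platform about its own x axis (rad), 0 when level, right-handed: positive when its -y side is low because the weight lies on that side. About 0.6 rad per N m of off-centre load, 0.65 to 0.7 with the box on it; stops at 0.15 either way
- lean_y (a joint): lean of the platform about its own y axis (rad), 0 when level, right-handed: positive when its +x side is low because the weight lies on that side. Same stiffness and stops as lean_x
- frame: bystander: flat milled aluminium frame with two windows, 170 x 76 x 18 mm, on the bench on the other side of the scale from the box; origin at the centre of its underside
- caliper: bystander: caliper lying on the bench beyond the scale, 235 mm long along its x axis; origin on its underside, mid-length
- spanner: bystander: collet spanner, 190 mm long, flat on the bench beyond the scale; origin on its underside
- collet_nut: bystander: round steel collet nut, 50 mm across, 22 mm high, with a bore; origin at the centre of its underside
- check_weight: bystander: steel check weight with a knob, 48 mm across, 72 mm high, standing near the scale; origin at the centre of its underside
- step_block: bystander: dark steel step block, 72 x 30 mm, up to 57 mm high, near the scale on the robot's side; origin on its underside
- bench_brush: bystander: bench brush, 220 mm long, on the bench near the robot on its left; origin on its underside

How it is judged (in metres and radians):
At the end, for the whole second after the job is handed in: The box lies flat on the scale's platform (its middle within 50 mm of the platform's middle) with its whole weight on it, released and at rest, and the loaded platform is level within 0.02 rad (about 1.1 degrees; this needs the centre of mass within about 5 mm of the platform's centre) (horizontal distance between box_centre and platform_top below 0.05 m and z of box_centre in the frame of platform_top between 0.019 and 0.027 m and angle between box_centre's own z axis and vertical below 0.05 rad and angle between platform_top's own z axis and vertical below 0.02 rad and value of joint platform_dip above 0.0045 m and linear speed of cutter_box below 0.01 m/s and angular speed of cutter_box below 0.1 rad/s); the robot touches nothing.
It fails at once if the platform is knocked or pressed down to its bottom stop (value of joint platform_dip above 0.0185 m).
It fails at once if the box is tipped well over (more than 40 degrees) (angle between box_centre's own z axis and vertical above 0.7 rad).
It fails at once if a bystander on the bench is disturbed (moved more than 30 mm) (distance of any of frame, caliper, spanner, collet_nut, check_weight, step_block, bench_brush from where it was at the start of the episode above 0.03 m).
It also fails if it takes over 72 s, if anything falls off the work surface, if the arm or the gripper's body presses on something with over 40 N, if the wrist force passes 120 N, or if a joint passes its speed limit or range.

## Working session

There is one attempt and no reset: what is moved stays moved. The work goes in short steps, Python scripts to look and compute and a shell command to move; the robot and the scene stay as the last step left them, time stands still between calls to the robot, and variables do not carry over. Pictures are saved under pics/ and viewed, about 8 in all and at most 12, crops included, and the job is handed in when it is done.

```bash
mkdir -p pics
cat > h.py <<'E'
import numpy as np, cv2
from plant import get_obs, capture
def shot(n,f):
    c=capture(n); cv2.imwrite('pics/'+f+'.png',c['color'][:,:,::-1]); np.save('pics/'+f+'.npy',c,allow_pickle=True); return c
def load(f): return np.load('pics/'+f+'.npy',allow_pickle=True).item()
def pix2w(c,uv,z):
    n=cv2.undistortPoints(np.array(uv,float).reshape(-1,1,2),np.array(c['mtx'],float),np.array(c['dist'],float)).reshape(-1,2)
    R=cv2.Rodrigues(np.array(c['rvec'],float))[0]; t=np.array(c['tvec'],float).reshape(3)
    o=-R.T@t; d=np.c_[n,np.ones(len(n))]@R
    return o+d*((np.broadcast_to(z,len(n))-o[2])/d[:,2])[:,None]
def proj(c,P): return cv2.projectPoints(np.array(P,float),np.array(c['rvec'],float),np.array(c['tvec'],float),np.array(c['mtx'],float),np.array(c['dist'],float))[0].reshape(-1,2)
E
python3 - <<'E'
from h import *
print(get_obs())
a=shot('top','top0');b=shot('scene','scene0')
E
```

```text
{'time': 0.0, 'joint_positions': array([-1.47899325e+00,  3.42747403e-01,  1.52500724e+00, -1.15520797e-05,
        1.27539206e+00, -1.46006607e-01]), 'dq': array([ 0.00118687,  0.0014401 , -0.00116246, -0.00210991, -0.00115603,
       -0.00058473]), 'tau': array([ 2.74768363e-04, -4.31243134e+01, -2.44217330e+01,  7.18441908e-02,
        5.60308888e-02, -1.06371911e-04]), 'tool_pos': array([ 123.68155894, -510.09228532,  404.03535135]), 'tcp_rot': array([-3.14005354e+00, -2.15166358e-04,  2.37812887e-01]), 'contact_force': array([ 0.26114625, -0.81799977, -0.38399729]), 'moment': array([-0.02782621,  0.03438183, -0.00497537]), 'grip_width': 91.67597084613364}
```

View pics/top0.png

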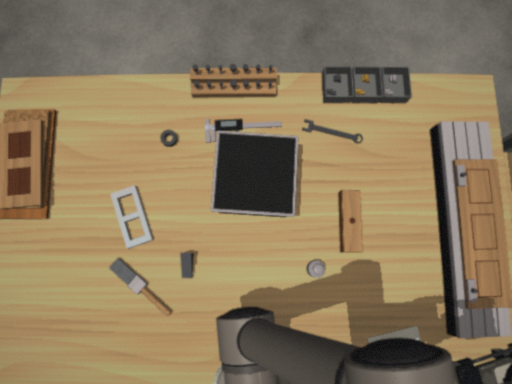

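View pics/scene0.png

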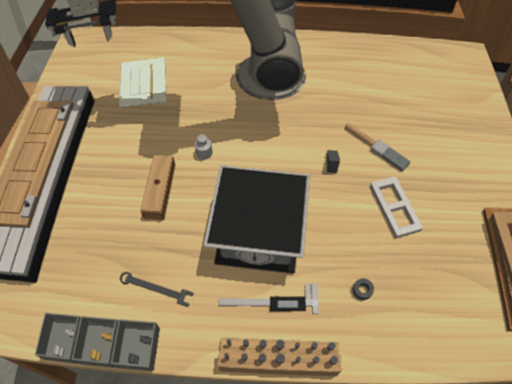

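The top view shows the platform with corners at about (217,133), (299,137), (296,215) and (212,211). The box is at about (351,221), with the check weight at (316,268). I'll measure from enlarged crops.

Run:
```python
from h import *
t=load('top0');s=load('scene0')
P=pix2w(t,[(217,133),(299,137),(296,215),(212,211)],140); print('plat',P.round(0),P.mean(0))
B=pix2w(t,[(341,190),(361,191),(363,251),(341,251)],46); print('box',B.round(0),B.mean(0))
print('cw',pix2w(t,[(316,266)],72), 'step',pix2w(t,[(187,265)],50))
print('scene plat',pix2w(s,[(221,169),(309,175),(302,254),(208,247)],140).round(0))
o=cv2.resize(t['color'][120:285,170:380],None,fx=3.8,fy=3.8,interpolation=cv2.INTER_CUBIC)
cv2.imwrite('pics/crop.png',o[:600,:800,::-1])
```

```text
plat [[ 701.   91.  140.]
 [ 688. -130.  140.]
 [ 477. -115.  140.]
 [ 490.  104.  140.]] [588.78328137 -12.15014448 140.        ]
box [[ 559. -260.   46.]
 [ 555. -318.   46.]
 [ 383. -314.   46.]
 [ 384. -251.   46.]] [ 470.00060115 -285.83361115   46.        ]
cw [[ 343.56494027 -174.09697414   72.        ]] step [[350.69351421 180.9629629   50.        ]]
scene plat [[ 492. -104.  140.]
 [ 499.  108.  140.]
 [ 706.   91.  140.]
 [ 699. -113.  140.]]
```

View pics/crop.png

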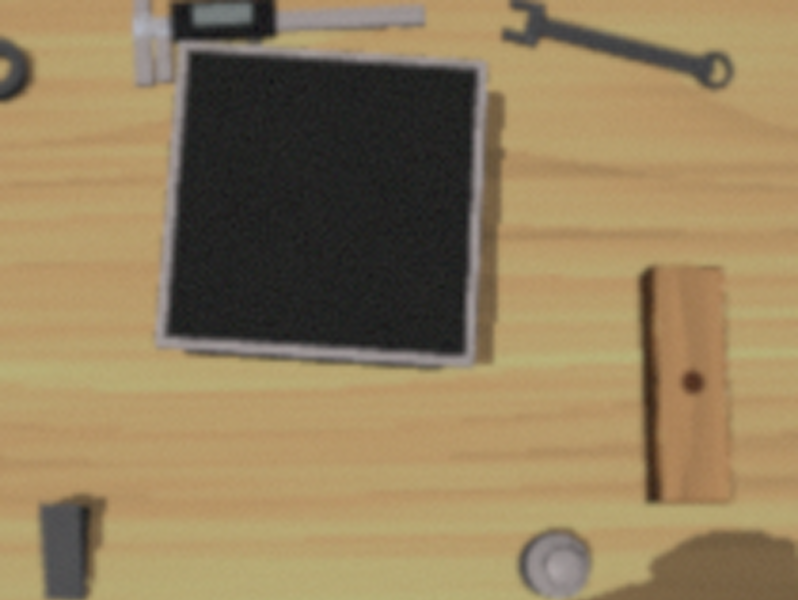

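```bash
cat >> h.py <<'E'
def quad(c,seed,thr=60):
    g=cv2.GaussianBlur(cv2.resize(cv2.cvtColor(c['color'],cv2.COLOR_RGB2GRAY),None,fx=4,fy=4,interpolation=cv2.INTER_CUBIC),(0,0),3)
    n,l=cv2.connectedComponents((g<thr).astype(np.uint8)); m=(l==l[int(seed[1]*4),int(seed[0]*4)]).astype(np.uint8)
    k=max(cv2.findContours(m,0,1)[0],key=cv2.contourArea); k=cv2.convexHull(k)
    for e in np.arange(.01,.1,.005):
        q=cv2.approxPolyDP(k,e*cv2.arcLength(k,True),True)
        if len(q)<=4: break
    q=q.reshape(-1,2).astype(float)
    # refine: fit a line to the contour points of each side
    k=max(cv2.findContours(m,0,1)[0],key=cv2.contourArea).reshape(-1,2).astype(float); L=[]
    for i in range(4):
        a,b=q[i],q[(i+1)%4]; d=(b-a)/np.linalg.norm(b-a); s=(k-a)@d; r=abs((k-a)@[-d[1],d[0]]); D=np.linalg.norm(b-a)
        v=cv2.fitLine(k[(r<6)&(s>.1*D)&(s<.9*D)].astype(np.float32),cv2.DIST_HUBER,0,.01,.01).ravel(); L.append(v)
    o=[]
    for i in range(4):
        u,w=L[i-1],L[i]; x=np.linalg.solve(np.array([[u[0],-w[0]],[u[1],-w[1]]]),[w[2]-u[2],w[3]-u[3]]); o.append([u[2]+x[0]*u[0],u[3]+x[0]*u[1]])
    return (np.array(o)+.5)/4-.5
E
python3 - <<'E'
from h import *
for f,s in(('top0',(255,175)),('scene0',(258,210))):
    c=load(f)
    for thr in(50,65,80):
        q=quad(c,s,thr); P=pix2w(c,q,140); e=np.roll(P,-1,0)-P
        print(f,thr,q.round(1).tolist(),P[:,:2].round(1).tolist(),P.mean(0).round(1),np.linalg.norm(e,axis=1).round(1),np.degrees(np.arctan2(e[:,1],e[:,0])).round(1))
c=load('top0')
uv=(np.array([(655,268),(722,268),(733,501),(660,500),(692,382)])+.5)/3.8-.5+[170,120]
B=pix2w(c,uv,46);print(B.round(1),B[:4].mean(0))
a=(B[0]+B[1]-B[2]-B[3])/2;print(np.linalg.norm(a),np.degrees(np.arctan2(a[1],a[0])))
E
```

```text
top0 50 [[220.5, 134.3000030517578], [293.70001220703125, 138.89999389648438], [290.3999938964844, 211.6999969482422], [214.60000610351562, 206.8000030517578]] [[697.2, 81.9], [682.8, -115.0], [485.4, -100.2], [500.6, 97.2]] [591.5  -9.  140. ] [197.5 197.9 198.  197.2] [-94.2 175.7  85.6  -4.4]
top0 65 [[220.0, 133.8000030517578], [294.20001220703125, 138.39999389648438], [290.8999938964844, 212.1999969482422], [214.10000610351562, 207.1999969482422]] [[698.8, 83.4], [684.1, -116.4], [484.1, -101.5], [499.4, 98.6]] [591.6  -9.  140. ] [200.3 200.6 200.6 200. ] [-94.2 175.7  85.6  -4.4]
top0 80 [[219.60000610351562, 133.3000030517578], [294.6000061035156, 138.10000610351562], [291.29998779296875, 212.60000610351562], [213.6999969482422, 207.60000610351562]] [[700.0, 84.4], [685.1, -117.5], [482.9, -102.4], [498.3, 99.6]] [591.6  -9.  140. ] [202.5 202.7 202.6 202.3] [-94.2 175.7  85.6  -4.3]
scene0 50 [[223.3000030517578, 168.1999969482422], [304.79998779296875, 176.6999969482422], [298.3999938964844, 251.6999969482422], [208.3000030517578, 241.3000030517578]] [[489.0, -98.7], [504.3
[... 216 characters left out ...]
2.1999969482422], [207.8000030517578, 241.6999969482422]] [[487.6, -99.7], [503.2, 99.4], [702.3, 84.1], [686.8, -115.2]] [595.   -7.9 140. ] [199.7 199.7 199.9 199.7] [ 85.5  -4.4 -94.5 175.5]
scene0 80 [[222.6999969482422, 167.39999389648438], [305.79998779296875, 176.10000610351562], [299.20001220703125, 252.60000610351562], [207.39999389648438, 242.0]] [[486.6, -100.5], [502.3, 100.4], [703.3, 84.8], [687.6, -116.1]] [594.9  -7.8 140. ] [201.4 201.6 201.5 201.6] [ 85.5  -4.4 -94.5 175.6]
[[ 558.1 -262.7   46. ]
 [ 557.6 -314.3   46. ]
 [ 381.3 -312.7   46. ]
 [ 383.  -257.8   46. ]
 [ 470.7 -286.4   46. ]] [ 470.00546061 -286.87455474   46.        ]
175.66905443828645 -1.0540376186847278
```

```bash
python3 -m pendant '[[[0.039,-0.0135,0.0115],[0,0,0.0256],0.0918],[[0.078,-0.027,0.023],[0,0,0.0512],0.0918],[[0.117,-0.0405,0.035],[0,0,0.077],0.0918],[[0.156,-0.054,0.046],[0,0,0.102],0.0918],[[0.195,-0.0675,0.058],[0,0,0.128],0.0918],[[0.234,-0.081,0.069],[0,0,0.154],0.0918],[[0.273,-0.0945,0.081],[0,0,0.179],0.0918],[[0.312,-0.108,0.092],[0,0,0.205],0.0918],[[0.351,-0.122,0.104],[0,0,0.231],0.0918],[[0.39,-0.1354,0.115],[0,0,0.256],0.0918]]'
python3 -m pendant '[[[0,0,0],[0,0,0],0.0918],[[0,0,0],[0,0,0],0.0918],[[0,0,0],[0,0,0],0.0918]]'
python3 - <<'E'
from h import *
c=shot('wrist','w1')
o=get_obs();print(o['tool_pos'],o['tcp_rot'],o['contact_force'],o['moment'])
print(proj(c,[(470.5,-286.7,46)]))
E
```

```text
time: 0.93
tool_pos: [462.5, -291.4, 291.9]
tcp_rot: [-3.141, 0.001, -0.02]
contact_force: [-0.3, -0.9, -0.3]
grip_width: 92.3
time: 1.18
tool_pos: [461.0, -292.9, 292.5]
tcp_rot: [-3.141, 0.001, -0.017]
contact_force: [-0.6, -0.4, 0.8]
grip_width: 92.0
[ 460.58371592 -293.45409099  292.84965837] [ 3.14146137e+00  4.61614938e-04 -1.85117524e-02] [-0.01246473 -0.37202265 -0.15297123] [ 0.01908003 -0.00621143 -0.02655723]
[[248.40753008 190.84259049]]
```

View pics/w1.png

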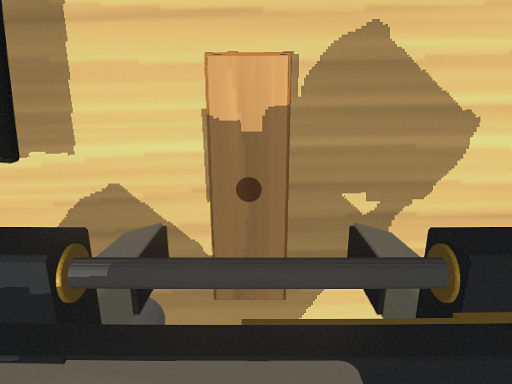

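The wrist view shows the box's centre dot at (248.5,189.5). The predicted position was (248.4,190.8), so the localisation is good. Now I'll descend, grip and lift slightly.

```bash
cat > m.py <<'E'
from plant import get_obs
import numpy as np
o=get_obs(); print('M',o['moment'].round(3),'F',o['contact_force'].round(2),'p',o['tool_pos'].round(1),'rot',o['tcp_rot'].round(3),'w',round(o['grip_width'],1),'t',round(o['time'],2))
E
python3 -m pendant '[[[0.0098,-0.0069,0.015],[0,0,0],0.0918],[[0.0098,-0.0069,0.035],[0,0,0],0.0918],[[0.0098,-0.0069,0.055],[0,0,0],0.0918],[[0.0098,-0.0069,0.075],[0,0,0],0.0918],[[0.0098,-0.0069,0.095],[0,0,0],0.0918],[[0.0098,-0.0069,0.104],[0,0,0],0.0918],[[0.0098,-0.0069,0.104],[0,0,0],0.0918],[[0.0098,-0.0069,0.104],[0,0,0],0.0918]]'
python3 m.py
python3 -m pendant '[[[0,0,0],[0,0,0],0.04],[[0,0,0],[0,0,0],0.04],[[0,0,0],[0,0,0],0.04],[[0,0,0],[0,0,0],0.04],[[0,0,0],[0,0,0],0.04],[[0,0,0],[0,0,0],0.04],[[0,0,0],[0,0,0],0.04],[[0,0,0],[0,0,0],0.04]]'
python3 m.py
python3 -m pendant '[[[0,0,-0.002],[0,0,0],0.04],[[0,0,-0.004],[0,0,0],0.04],[[0,0,-0.006],[0,0,0],0.04],[[0,0,-0.008],[0,0,0],0.04],[[0,0,-0.01],[0,0,0],0.04],[[0,0,-0.012],[0,0,0],0.04]]'
for i in 1 2 3 4 5 6; do python3 -m pendant '[[[0,0,0],[0,0,0],0.04]]' >/dev/null; python3 m.py; done
python3 - <<'E'
from h import *
shot('scene','s1');c=shot('wrist','w2')
E
```

```text
time: 1.9
tool_pos: [470.6, -287.2, 189.3]
tcp_rot: [3.141, -0.0, -0.02]
contact_force: [-0.0, -0.2, 0.3]
grip_width: 91.7
M [-0.009 -0.041 -0.012] F [-0.02 -0.25  0.32] p [ 470.6 -287.2  189.3] rot [ 3.141 -0.    -0.02 ] w 91.7 t 1.9
time: 2.57
tool_pos: [471.2, -286.3, 189.1]
tcp_rot: [3.141, -0.0, -0.018]
contact_force: [0.3, 0.3, 2.6]
grip_width: 55.9
M [0.002 0.032 0.031] F [0.32 0.27 2.63] p [ 471.2 -286.3  189.1] rot [ 3.141 -0.    -0.018] w 55.9 t 2.57
time: 3.07
tool_pos: [471.0, -286.2, 200.9]
tcp_rot: [-3.141, 0.0, -0.018]
contact_force: [0.3, -0.5, -4.9]
grip_width: 55.9
M [-0.003 -0.124  0.014] F [-0.12  0.77 -5.86] p [ 471.2 -286.4  201.2] rot [ 3.141 -0.    -0.018] w 55.6 t 3.15
M [ 0.031 -0.145 -0.032] F [-1.13  0.07 -5.38] p [ 471.1 -286.3  201. ] rot [ 3.141 -0.    -0.018] w 55.3 t 3.23
M [ 0.004 -0.066  0.037] F [ 0.38 -0.85 -5.87] p [ 471.  -286.2  200.8] rot [ 3.142  0.    -0.018] w 55.9 t 3.32
M [ 0.064 -0.144  0.041] F [-0.11  0.3  -4.46] p [ 471.  -286.2  200.7] rot [-3.142  0.    -0.018] w 55.8 t 3.4
M [ 0.045 -0.155  0.007] F [ 0.45  0.12 -6.07] p [ 471.  -286.3  200.7] rot [-3.142  0.    -0.018] w 55.9 t 3.48
M [ 0.048 -0.152  0.032] F [ 1.16  0.13 -6.27] p [ 471.1 -286.3  200.7] rot [-3.142  0.    -0.018] w 55.6 t 3.57
```

View pics/w2.png

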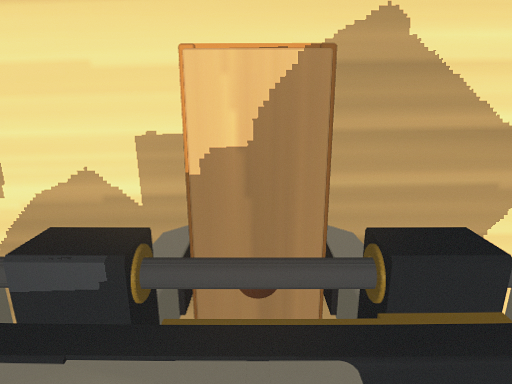

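The far top edge of the box shows at row ~46, columns 180–335. I'll compare that with what a level box should project to.

Run:
```python
from h import *
c=load('w2')
for t in (0,.03,.06,.1):
  # pitch so that -x end is low, pivot at grasp z 42
  P=[]
  for y in(-28,28):
    x,z=90,16; P.append((471+x*np.cos(t)-z*np.sin(t),-288+y,42+x*np.sin(t)+z*np.cos(t)))
  print(t,proj(c,P).round(1).tolist())
```

```text
0 [[340.0, 40.3], [174.8, 43.6]]
0.03 [[341.8, 40.6], [173.0, 44.0]]
0.06 [[343.7, 41.2], [171.2, 44.7]]
0.1 [[346.4, 42.5], [168.6, 46.0]]
```

The box is level in the grip: the narrower top face is only the chamfer. The centre of mass is about 23 mm towards the robot. Next I'll lift, carry the box over the scale and average more moment readings.

```bash
python3 -m pendant '[[[0,0,-0.008],[0,0,0],0.04],[[0,0,-0.024],[0,0,0],0.04],[[0,0,-0.044],[0,0,0],0.04],[[0,0,-0.064],[0,0,0],0.04],[[0,0,-0.084],[0,0,0],0.04],[[0,0,-0.104],[0,0,0],0.04],[[0,0,-0.124],[0,0,0],0.04],[[0,0,-0.142],[0,0,0],0.04],[[0,0,-0.154],[0,0,0],0.04],[[0,0,-0.16],[0,0,0],0.04]]'
python3 m.py
python3 -m pendant '[[[0.004,-0.008,0],[0,0,0],0.04],[[0.012,-0.024,0],[0,0,0.006],0.04],[[0.021,-0.042,0],[0,0,0.01],0.04],[[0.03,-0.06,0],[0,0,0.015],0.04],[[0.039,-0.078,0],[0,0,0.02],0.04],[[0.048,-0.096,0],[0,0,0.025],0.04],[[0.057,-0.114,0],[0,0,0.03],0.04],[[0.066,-0.132,0],[0,0,0.04],0.04],[[0.075,-0.15,0],[0,0,0.05],0.04],[[0.084,-0.168,0],[0,0,0.06],0.04]]'
python3 m.py
```

```text
time: 4.5
tool_pos: [471.1, -286.2, 363.4]
tcp_rot: [3.139, -0.003, -0.018]
contact_force: [1.5, 0.5, -5.8]
grip_width: 55.7
M [ 0.024 -0.186  0.064] F [ 1.46  0.49 -5.77] p [ 471.1 -286.2  363.4] rot [ 3.139e+00 -3.000e-03 -1.800e-02] w 55.7 t 4.5
time: 5.33
tool_pos: [558.3, -118.1, 359.5]
tcp_rot: [-3.141, 0.002, -0.078]
contact_force: [0.1, -0.0, -5.8]
grip_width: 56.0
M [ 0.004 -0.183  0.017] F [ 0.09 -0.   -5.76] p [ 558.3 -118.1  359.5] rot [-3.141e+00  2.000e-03 -7.800e-02] w 56.0 t 5.33
```

```bash
python3 -m pendant '[[[0.006,-0.014,0],[0,0,0],0.04],[[0.014,-0.03,0],[0,0,0],0.04],[[0.022,-0.048,0],[0,0,0],0.04],[[0.03,-0.066,0],[0,0,0],0.04],[[0.038,-0.084,0],[0,0,0],0.04],[[0.044,-0.1,0],[0,0,0],0.04],[[0.048,-0.108,0],[0,0,0],0.04],[[0.0496,-0.1124,0],[0,0,0],0.04],[[0.0496,-0.1124,0],[0,0,0],0.04],[[0.0496,-0.1124,0],[0,0,0],0.04]]'
for i in $(seq 30); do python3 -m pendant '[[[0,0,0],[0,0,0],0.04]]' >/dev/null; python3 -c "
from plant import get_obs
import numpy as np
o=get_obs();print(*o['moment'],*o['contact_force'])"; done > mom.txt
python3 m.py
python3 -c "
import numpy as np
d=np.loadtxt('mom.txt');print(d.mean(0).round(4),d.std(0).round(3),'off',d[:,1].mean()/-d[:,5].mean()*1000)"
```

```text
time: 6.17
tool_pos: [616.1, -11.9, 360.3]
tcp_rot: [3.141, 0.001, -0.078]
contact_force: [0.7, 0.2, -6.1]
grip_width: 55.8
M [-0.007 -0.11   0.   ] F [ 0.68  0.6  -5.6 ] p [616.4 -11.6 360.8] rot [ 3.142 -0.    -0.078] w 55.9 t 8.67
[ 1.6100e-02 -1.3580e-01  1.2000e-03 -6.0600e-02  4.9400e-02 -5.5804e+00] [0.032 0.03  0.03  0.439 0.544 0.513] off -24.340669416404502
```

```bash
python3 -m pendant '[[[0,0,0.004],[0,0,0],0.04],[[0,0,0.01],[0,0,0],0.04],[[0,0,0.017],[0,0,0],0.04],[[0,0,0.023],[0,0,0],0.04],[[0,0,0.027],[0,0,0],0.04],[[0,0,0.029],[0,0,0],0.04],[[0,0,0.031],[0,0,0],0.04],[[0,0,0.032],[0,0,0],0.04],[[0,0,0.033],[0,0,0],0.04],[[0,0,0.033],[0,0,0],0.04]]'
python3 m.py
python3 -m pendant '[[[0,0,0.001],[0,0,0],0.04],[[0,0,0.002],[0,0,0],0.04],[[0,0,0.003],[0,0,0],0.04],[[0,0,0.004],[0,0,0],0.04],[[0,0,0.005],[0,0,0],0.04],[[0,0,0.006],[0,0,0],0.04],[[0,0,0.006],[0,0,0],0.04],[[0,0,0.006],[0,0,0],0.04]]'
for i in 1 2 3 4; do python3 m.py;python3 -m pendant '[[[0,0,0],[0,0,0],0.04]]' >/dev/null; done
```

```text
time: 9.5
tool_pos: [616.4, -11.6, 327.9]
tcp_rot: [3.142, -0.0, -0.078]
contact_force: [-0.5, 0.3, -5.5]
grip_width: 55.9
M [-0.009 -0.028 -0.041] F [-0.45  0.32 -5.46] p [616.4 -11.6 327.9] rot [ 3.142 -0.    -0.078] w 55.9 t 9.5
time: 10.17
tool_pos: [616.4, -11.6, 322.0]
tcp_rot: [3.141, -0.001, -0.078]
contact_force: [-0.2, 0.5, -1.9]
grip_width: 55.5
M [0.058 0.008 0.02 ] F [-0.19  0.53 -1.93] p [616.4 -11.6 322. ] rot [ 3.141e+00 -1.000e-03 -7.800e-02] w 55.5 t 10.17
M [ 0.035  0.008 -0.029] F [-0.23  0.6  -0.99] p [616.4 -11.7 322. ] rot [ 3.141e+00 -1.000e-03 -7.800e-02] w 55.9 t 10.25
M [ 0.057 -0.032  0.039] F [ 0.92 -0.43 -1.34] p [616.4 -11.6 322. ] rot [ 3.141e+00 -1.000e-03 -7.800e-02] w 55.9 t 10.33
M [ 0.03  -0.085  0.032] F [-0.02  0.75 -2.56] p [616.5 -11.6 322. ] rot [ 3.141e+00 -1.000e-03 -7.800e-02] w 55.8 t 10.42
```

```bash
python3 -m pendant '[[[0,0,0.001],[0,0,0],0.04],[[0,0,0.002],[0,0,0],0.04],[[0,0,0.0025],[0,0,0],0.04],[[0,0,0.0025],[0,0,0],0.04],[[0,0,0.0025],[0,0,0],0.04]]'
python3 m.py
python3 -m pendant '[[[0,0,0],[0,0,0],0.06],[[0,0,0],[0,0,0],0.064],[[0,0,0],[0,0,0],0.07],[[0,0,0],[0,0,0],0.08],[[0,0,0],[0,0,0],0.09],[[0,0,0],[0,0,0],0.09],[[0,0,-0.005],[0,0,0],0.09],[[0,0,-0.015],[0,0,0],0.09],[[0,0,-0.03],[0,0,0],0.09],[[0,0,-0.05],[0,0,0],0.09]]'
python3 -m pendant '[[[0,0,-0.03],[0,0,0],0.09],[[0,0,-0.06],[0,0,0],0.09],[[0,0,-0.09],[0,0,0],0.09],[[-0.02,0,-0.12],[0,0,0],0.09],[[-0.05,0,-0.14],[0,0,0],0.09],[[-0.08,0,-0.15],[0,0,0],0.09],[[-0.08,0,-0.15],[0,0,0],0.09],[[-0.08,0,-0.15],[0,0,0],0.09],[[-0.08,0,-0.15],[0,0,0],0.09]]'
python3 m.py
python3 - <<'E'
from h import *
a=shot('scene','s2');b=shot('wrist','w3')
i=cv2.resize(a['color'][140:300,170:340],None,fx=3,fy=3,interpolation=cv2.INTER_CUBIC)
j=cv2.resize(b['color'],(512,384)) ; 
H=np.zeros((480,512+0,3),np.uint8)
cv2.imwrite('pics/s2c.png',i[:,:,::-1])
E
```

```text
time: 10.92
tool_pos: [616.4, -11.6, 319.5]
tcp_rot: [3.142, -0.001, -0.078]
contact_force: [0.5, -0.6, -0.1]
grip_width: 55.7
M [ 0.047 -0.148 -0.035] F [ 0.55 -0.58 -0.13] p [616.4 -11.6 319.5] rot [ 3.142e+00 -1.000e-03 -7.800e-02] w 55.7 t 10.92
time: 11.75
tool_pos: [616.2, -11.6, 369.6]
tcp_rot: [-3.142, 0.002, -0.078]
contact_force: [-0.2, -0.7, -0.2]
grip_width: 89.8
time: 12.5
tool_pos: [536.6, -5.4, 520.0]
tcp_rot: [3.141, -0.001, -0.078]
contact_force: [0.1, -0.8, -0.2]
grip_width: 90.0
M [ 0.042  0.027 -0.024] F [ 0.11 -0.78 -0.24] p [536.6  -5.4 520. ] rot [ 3.141e+00 -1.000e-03 -7.800e-02] w 90.0 t 12.5
```

View pics/w3.png

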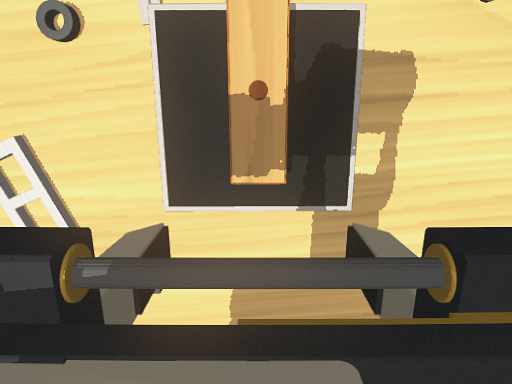

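View pics/s2c.png

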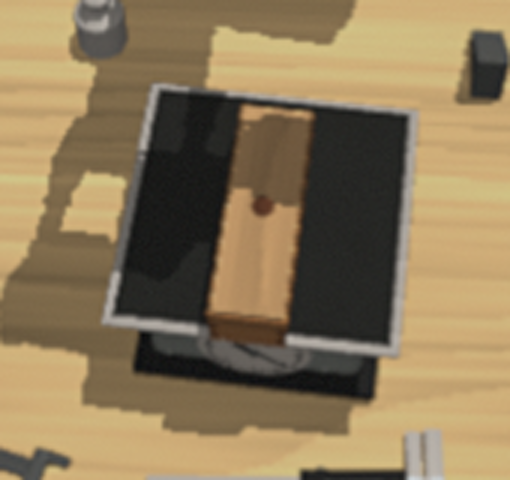

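Wrist view: the box (dot at (258,90)) lies along the platform's x axis, and the mat's corners are at about (155,10), (361,9), (347,206) and (168,206). Scene crop: the box looks level with its far end at the platform edge, and nothing else has moved. Next I'll measure the lean by fitting the mat outline, using the empty view as reference.

```bash
cat >> h.py <<'E'
from scipy.optimize import least_squares
def quad2(c,seeds,thr=60):
    """mat corners from several visible parts"""
    g=cv2.GaussianBlur(cv2.resize(cv2.cvtColor(c['color'],cv2.COLOR_RGB2GRAY),None,fx=4,fy=4,interpolation=cv2.INTER_CUBIC),(0,0),3)
    l=cv2.connectedComponents((g<thr).astype(np.uint8))[1]
    m=np.isin(l,[l[int(s[1]*4),int(s[0]*4)] for s in seeds]).astype(np.uint8)
    k=np.vstack([x.reshape(-1,2) for x in cv2.findContours(m,0,1)[0]]); hull=cv2.convexHull(k)
    for e in np.arange(.01,.1,.005):
        q=cv2.approxPolyDP(hull,e*cv2.arcLength(hull,True),True).reshape(-1,2).astype(float)
        if len(q)<=4: break
    k=k.astype(float); L=[]
    for i in range(4):
        a,b=q[i],q[(i+1)%4]; D=np.linalg.norm(b-a); d=(b-a)/D; s=(k-a)@d; r=abs((k-a)@[-d[1],d[0]])
        v=cv2.fitLine(k[(r<5)&(s>.06*D)&(s<.94*D)].astype(np.float32),cv2.DIST_HUBER,0,.01,.01).ravel(); L.append(np.cross([v[2],v[3],1],[v[2]+v[0],v[3]+v[1],1]))
    o=np.array([np.cross(L[i-1],L[i]) for i in range(4)]); return (o[:,:2]/o[:,2:]+.5)/4-.5
def mat(x,y,z,yaw,lx,ly,a):
    from scipy.spatial.transform import Rotation as R
    h=a/2; P=np.array([(-h,-h,0),(-h,h,0),(h,h,0),(h,-h,0)])
    return (R.from_euler('z',yaw)*R.from_rotvec([lx,ly,0])).apply(P)+[x,y,z]
def match(p,q): # reorder q to nearest p
    return q[[np.argmin(np.linalg.norm(q-u,axis=1)) for u in p]]
def fit(c,q,free,p0):
    p0=np.array(p0,float); f=np.array(free); sc=np.array([1,1,1,.01,.01,.01,1]); q=match(proj(c,mat(*p0)),q)
    def r(v): p=p0.copy(); p[f]+=v*sc[f]; return (proj(c,mat(*p))-q).ravel()
    s=least_squares(r,np.zeros(len(f))); p0[f]+=s.x*sc[f]; return p0,np.sqrt(np.mean(s.fun**2))
E
python3 - <<'E'
from h import *
a=load('scene0');b=load('s2');w=load('w3')
np.set_printoptions(suppress=True,precision=4)
for thr in(55,65,80):
    q0=quad2(a,[(258,210)],thr); p,e=fit(a,q0,[0,1,3,6],[593,-8.5,140,-.077,0,0,200]); print(thr,'empty',p,e)
    print('  empty 6dof check',*fit(a,q0,[2,4,5],p))
    q=quad2(b,[(230,230),(290,220)],thr); print('  s2',*fit(b,q,[2,4,5],p),'d',(match(q0,q)-q0).round(2).tolist())
    print('  s2 free xy',*fit(b,q,[0,1,2,4,5],p))
    q=quad2(w,[(195,100),(320,150)],thr); print('  w3',*fit(w,q,[0,1,2,3,4,5],p))
E
```

```text
55 empty [594.9803  -7.9001 140.      -0.0774   0.       0.     198.3929] 0.057197194115202354
  empty 6dof check [594.9803  -7.9001 140.0319  -0.0774  -0.0009  -0.0019 198.3929] 0.0468135769760296
  s2 [594.9803  -7.9001 131.5075  -0.0774  -0.007   -0.0063 198.3929] 0.33116655046747245 d [[0.45, 1.83], [-0.38, 2.37], [-0.43, 1.48], [-0.42, 1.8]]
  s2 free xy [597.2241  -8.2157 135.338   -0.0774  -0.0046  -0.013  198.3929] 0.2714234171163443
  w3 [577.9515  -7.9408 351.8036  -0.0784   0.0024   0.3216 198.3929] 37.95236453833423
65 empty [594.9359  -7.8735 140.      -0.0774   0.       0.     199.7608] 0.03340970429481046
  empty 6dof check [594.9359  -7.8735 140.0146  -0.0774  -0.0006  -0.0009 199.7608] 0.028815094459884182
  s2 [594.9359  -7.8735 131.2184  -0.0774  -0.0014  -0.0058 199.7608] 0.11802952595838545 d [[0.36, 2.05], [-0.36, 2.32], [-0.39, 1.42], [0.36, 1.79]]
  s2 free xy [594.5588  -7.8827 130.5697  -0.0774  -0.0016  -0.0047 199.7608] 0.11555307663096126Traceback (most recent call last):
  File "<stdin>", line 9, in <module>
  File "h.py", line 42, in quad2
    v=cv2.fitLine(k[(r<5)&(s>.06*D)&(s<.94*D)].astype(np.float32),cv2.DIST_HUBER,0,.01,.01).ravel(); L.append(np.cross([v[2],v[3],1],[v[2]+v[0],v[3]+v[1],1]))
      ~~~~~~~~~~~^^^^^^^^^^^^^^^^^^^^^^^^^^^^^^^^^^^^^^^^^^^^^^^^^^^^^^^^^^^^^^^^^^^^^^^^^^
cv2.error: OpenCV(4.12.0) /io/opencv/modules/imgproc/src/linefit.cpp:50: error: (-215:Assertion failed) count > 0 in function 'fitLine2D_wods'
```

The scene fit gives a dip of 8.8 mm, against 8.9 mm expected from the weight, and leans of about −0.001 to −0.007 and −0.006 rad. That is within the limit. I'll move the arm clear and check again without its shadow, using the top camera as well.

```bash
python3 -m pendant '[[[-0.01,0.03,0],[0,0,0],0.09],[[-0.02,0.06,0],[0,0,0],0.09],[[-0.04,0.095,0],[0,0,0],0.09],[[-0.06,0.13,0],[0,0,0],0.09],[[-0.08,0.165,0],[0,0,0],0.09],[[-0.1,0.2,0],[0,0,0],0.09],[[-0.12,0.235,0],[0,0,0],0.09],[[-0.14,0.27,0],[0,0,0],0.09],[[-0.16,0.305,0],[0,0,0],0.09],[[-0.17,0.33,0],[0,0,0],0.09]]'
python3 -m pendant '[[[0,0,0],[0,0,0],0.09],[[0,0.03,0],[0,0,0],0.09],[[0,0.06,0],[0,0,0],0.09],[[0,0.08,0],[0,0,0],0.09],[[0,0.08,0],[0,0,0],0.09],[[0,0.08,0],[0,0,0],0.09]]'
python3 - <<'E'
from h import *
np.set_printoptions(suppress=True,precision=4)
w=load('w3'); w['color'][218:]=255
sh={'scene':[shot('scene',f's3{i}') for i in range(3)],'top':[shot('top',f't3{i}') for i in range(3)]}
S={'scene':[(230,230),(290,220)],'top':[(230,175),(280,175)]}
for n in sh:
  a=load(n+'0')
  for thr in(55,65,75):
    try:
      q0=quad2(a,[(258,200)],thr); p,e=fit(a,q0,[0,1,3,6],[593,-8.5,140,-.077,0,0,200])
      for b in sh[n]:
        q=quad2(b,S[n],thr); print(n,thr,*fit(b,q,[2,4,5],p))
    except Exception as ex: print(n,thr,'err',str(ex)[-80:])
for thr in(60,70,80,90,100):
  try: print('w',thr,*fit(w,quad2(w,[(195,100),(310,190)],thr),[0,1,2,3,4,5],[594,-8,131,-.077,0,0,200]))
  except Exception as ex: print(thr,'err')
b=sh['scene'][0]['color'][::1].copy();t=sh['top'][0]['color']
cv2.imwrite('pics/f.png',cv2.resize(np.vstack([b[130:310],t[110:290]]),None,fx=1.5,fy=1.5)[:,:,::-1])
E
```

```text
time: 13.43
tool_pos: [339.6, -323.9, 518.6]
tcp_rot: [-3.141, 0.002, -0.08]
contact_force: [1.6, 0.5, 0.9]
grip_width: 90.3
time: 13.93
tool_pos: [335.6, -401.7, 517.9]
tcp_rot: [-3.139, 0.001, -0.079]
contact_force: [-0.4, 0.4, -0.4]
grip_width: 90.4
scene 55 [594.9803  -7.9001 130.7859  -0.0774   0.0045  -0.0056 198.3929] 0.06787553178489182
scene 55 [594.9803  -7.9001 130.7699  -0.0774   0.005   -0.0055 198.3929] 0.0673816817098369
scene 55 [594.9803  -7.9001 130.7845  -0.0774   0.0045  -0.0055 198.3929] 0.06425427105367525
scene 65 [594.9359  -7.8735 130.9598  -0.0774   0.0046  -0.0068 199.7608] 0.040260416196595296
scene 65 [594.9359  -7.8735 130.8617  -0.0774   0.005   -0.0054 199.7608] 0.06426930670115927
scene 65 [594.9359  -7.8735 130.952   -0.0774   0.0047  -0.0058 199.7608] 0.04570248592276109
scene 75 [594.9102  -7.858  130.6978  -0.0775   0.0047  -0.0033 200.9375] 0.06480652740137552
scene 75 [594.9102  -7.858  130.6991  -0.0775   0.0049  -0.0035 200.9375] 0.06429131287560805
scene 75 [594.9102  -7.858  130.6958  -0.0775   0.0049  -0.0031 200.9375] 0.054970777564061137

[... 578 characters left out ...]
8 130.3516  -0.0749   0.0035  -0.0037 201.8587] 0.048207859270967546
top 75 [591.6116  -8.9768 130.4367  -0.0749   0.0033  -0.003  201.8587] 0.04213675480659504
top 75 [591.6116  -8.9768 130.2973  -0.0749   0.0047  -0.0036 201.8587] 0.05838498829651844
w 60 [568.5948 -20.8868  60.3712  -0.0671  -0.2947  -0.3824 200.    ] 6.014897222025673
w 70 [590.9134  -7.9512 132.6112  -0.0625  -0.0715  -0.0147 200.    ] 1.4061711668300227
w 80 [593.0397  -9.4784 136.6054  -0.0758  -0.0052  -0.0115 200.    ] 0.15208129339373574
w 90 [593.0519  -9.5703 137.4158  -0.0761  -0.0014  -0.0095 200.    ] 0.19755952640779628
w 100 [593.1588  -9.3846 137.7981  -0.076   -0.0005  -0.007  200.    ] 0.14311828429229756
```

View pics/f.png

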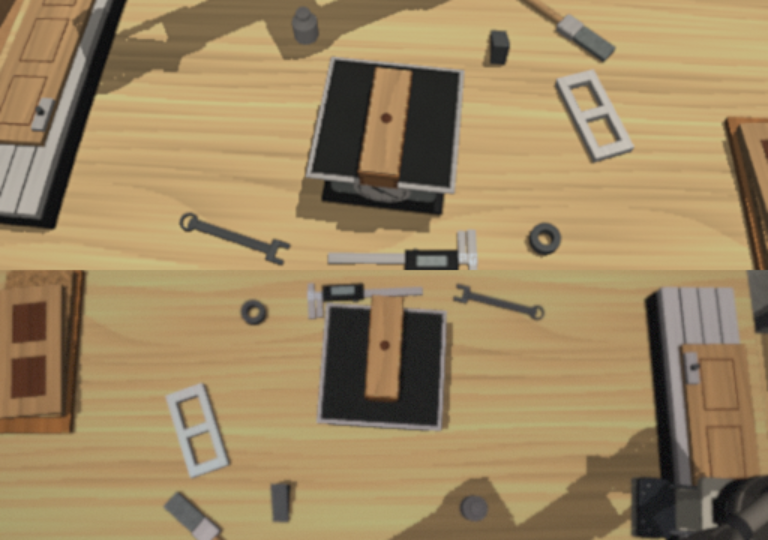

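In the unshaded views the box (dot at (386,118) scene, (384,345) top) rests on the platform, and the bench items are undisturbed. The cameras agree on a lean of about 0.006 rad, so I'm handing in.

```bash
python3 -c "
from plant import close_job;print(close_job())"
```

```text
the job is handed in; nothing more can be done
None
```

The box is resting on the scale with the platform close to level, and I handed the job in at about 14 s of the 72 s allowed. No verdict is reported.

- **Pick-up:** I gripped the box at its middle and lifted it level. The wrist moment put its centre of mass about 24 mm towards the robot end, and its weight at about 5.6 N.
- **Placing:** I set it down with that point over the platform's centre, lowering until the platform carried the whole weight. Then I released it and moved the arm clear. No further shift was needed.
- **Dip:** The scene and top cameras, compared with the empty platform, show it sunk about 9 to 9.5 mm. The weight predicts 8.9 mm, and the stop limit is 18.5 mm.
- **Lean:** The same pictures give about 0.005 rad about x and −0.001 to −0.007 rad about y, a total of about 0.006 against the 0.02 limit.
- **Box position:** The box's middle is about 24 mm from the platform's, within the 50 mm allowed. No bench item had visibly moved in the last pictures.

**Checks that disagreed:**
- The wrist-camera fits at 80 to 100 brightness gave a similar lean (total up to 0.013) but put the platform 5 to 7 mm higher. I trusted them less because they had no empty reference; at lower thresholds that outline fit failed.
- The scene and top cameras differ by about 3.5 mm on where the platform's centre is, so I used their average.

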